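# Lock the slide carrier into the coverslipping stand

## Robot

A 6-joint arm with a two-finger parallel gripper is mounted at the origin on a cart in front of the work surface, level with it; the furniture and walls round the work are solid. World frame = base frame: x ahead of the robot, y to its left, z up, the work surface at z = 0. Lengths are in mm, angles in degrees, forces in N, time in s.
With the tool pointing down it reaches from about 350 to 850 mm from the base axis. Payload 8.1 kg.
Tool frame: the origin (TCP) lies midway between the tips of the shut fingers; the grasp point (between the pads) lies 19 mm behind it; z points along the fingers, y is the line along which they close (so a half turn about z gives the same grasp; the last joint's range is limited). The gripper opens to 85 mm and grips with 20 to 120 N. Pads are 22 mm wide; open, the fingers measure 114 mm over their backs; the gripper's body (76 mm by 85 mm) begins 54 mm behind the grasp point. The pads swing forward as they close: fully open they stand 13 mm farther back than shut.
Start: joints at [-81.669, 7.471, 85.268, -0, 87.261, -4.893], TCP at [137.274, -584.09, 231.292] pointing down, gripper open.
Joint ranges: [-169.43, 169.43], [-51.17, 129.36], [1.28, 143.12], [-76.62, 256.62], [0, 156.53], [-152.29, 152.29]. Speed limits (degrees/s): [136.94, 136.94, 159.86, 180, 180, 180].

## Interface

Orientations are given as [roll, pitch, yaw] about the fixed x, y, z axes, in that order (R = Rz(yaw) Ry(pitch) Rx(roll)).
In Python, from bench import r gives the robot as it stands.
- The arm moves only by the shell command python3 steer.py 'ROWS' [FORCE]. ROWS is rows parted by semicolons, their numbers by spaces, 1 to 8 of them, each of 7 numbers: a rotation vector rx, ry, rz in degrees, then dx, dy, dz in mm, then the finger opening in mm; each row is the pose to reach, as a shift and turn from the pose commanded when the command began, along the tool's axes at that moment; what a row does not reach only later rows make up. A row lasts 1/8 s, in which the tool goes at most 62.5 mm and 10.7 degrees, less where a joint would pass 70% of its speed; a pose out of reach is approached as far as the arm can. The fingers move at their own pace and stop on an object; FORCE is the grip in N (left out, the last holds). Time passes only in rows, so rows that do not move let the fingers close. It prints the time, the measured TCP pose, the force, the opening and the grip force at its end.
- r.sense(): the state, without advancing time (a new reading comes with each control period).
- r.snapshot(name): name is "scene" or "top" or "wrist"; returns a dict with "pixels" (384x512x3 uint8, blue, green, red), "fx", "fy", "cx", "cy" (pixels), "pose" (4x4, takes a point from camera to world coordinates). Camera axes: x right, y up, looking along -z (the intrinsics and any distortion apply to the point x, -y, -z); pixel columns grow to the right and rows downward; lengths in mm; the calibration is good to about 2 mm. A picture is of the moment at which its call begins. There is no depth.
- r.hand_in(): hands the job in; it is judged then, once.
The state is a dict: "time": time; "joint_pos": joint angles; "qd": joint speeds; "joint_efforts": joint torques, N m; "tool_pos": TCP position; "tcp_rot": TCP orientation; "ft_force": force on the tool from outside, world axes, zero at the start; "wrist_torque": the same for the moment, N m; "finger_gap": finger opening in mm; "grip_force": force on a finger pad.
Only numpy, scipy, OpenCV 4.12 (cv2) and the standard library are available. Lean on these libraries where they do the work, as an engineer would, in place of code of your own. Each camera call takes 0.05 s, during which the arm holds its last target. There are 200 camera calls.

## Task

The blue carrier with the stained slides must sit fixed in the coverslipping stand before cover slips are put on. With a fingertip, and without forcing it, push the carrier by its upright lip along the rails until it drops into the locating notches, then push the red knob of the steel keeper round until the keeper lies fully over the carrier's front edge. Push only: do not pinch or lift the carrier, leave the other things where they are, and finish with the hand clear.

Things in the scene. Friction and masses are not known exactly. Their poses are not given: they have to be found in the camera images.
- stand: Coverslipping stand, fixed: white drip pan 124 (x) x 270 (y) mm, two dark grey rails along y, tops 30 mm above the desk. Origin on the desk; the pan runs from y = -142 to +128 mm. The carrier travels along the stand's -y. Outside the rails stand aluminium guide walls: inner faces x = +-47.5 mm, tops 42 mm above the desk, y = -104 to +122 mm. Open above.
- carrier: Loose blue slide carrier, 92 (x) x 124 (y) x 24 mm, about 0.3 kg, on four round feet between the guide walls (1.5 mm play a side), axes parallel to the stand's. Origin: centre, at the bottom of the feet (30 mm above the desk on the rails, 24 when seated). Board 8 to 16 mm above the origin, from y = -62 (front) to +62 mm (rear). Begins 45 to 85 mm from its seat; friction about 0.6.
- push_lip (a point): Middle of the carrier's rear face, 19 mm above the bottom of its feet. The face (board and upright lip, lip 5 mm thick) is 92 mm wide and spans 8 to 24 mm above the bottom of the feet. Push it along the stand's -y.
- notch_seat (a point): Where the carrier's origin lies when seated, 24 mm above the desk, with 2 mm play along the rails either way. Each rail has two notches (brass floors) 12 mm long, 6 mm deep, on separate tracks so that front feet pass the rear ones: from this point front at y = -50, x = +-27, rear at y = +50, x = +-39 mm. Pushed farther, the feet meet the notches' upright ends.
- keeper (a joint): Angle of the steel keeper, a flat arm 49 x 14 x 6 mm turning about an upright pin at the stand's -y end. 0: points along the stand's -x (open). Grows clockwise from above to a stop at 1.571: points along the stand's +y, over the carrier's front edge. Begins at 0 to 0.3, stays where left, takes about 1 N at the knob. A carrier not yet down in the notches stands in its way.
- keeper_pivot (a point): Axis of the keeper's pin, at the underside of the arm: 42 mm above the desk, 2 mm above the board of a seated carrier (but 4 mm below the board's top while it rides on the rails).
- keeper_knob (a point): Top centre of the red knob on the keeper's arm, 42 mm from the pin's axis; round, 13.6 mm across; it spans 52.5 to 68.5 mm above the desk (the arm's top is at 48.5 mm).
- tweezers: Steel tweezers lying on the desk behind the stand, 15 x 126 x 8 mm; origin under the centre. Leave alone.
- coverslip_box: Small box of cover slips with clear lid and dark base, 29 x 29 x 15 mm, behind the stand; origin under the centre. Leave alone.
- oil_bottle: Small brown screw-capped bottle, 26 mm across, 59 mm high, behind the stand; origin under the centre. Leave alone.
- slide_mailer: White plastic slide mailer, 34 x 84 x 10 mm, behind the stand; origin under the centre. Leave alone.

How it is judged:
By the outcome, as a careful person would: the job done as asked, in the order asked, and still so for the second after the job is handed in, with the robot touching nothing.
It also fails if it takes over 48 s, if anything falls off the work surface, if the arm or the gripper's body presses on something with over 40 N, if the wrist force passes 120 N, or if a joint passes its speed limit or range.

## Working session

There is one attempt and no reset: what is moved stays moved. The work goes in short steps, Python scripts to look and compute and a shell command to move; the robot and the scene stay as the last step left them, time stands still between calls to the robot, and variables do not carry over. Pictures are saved under pics/ and viewed, at most 10 in all, crops included, and the job is handed in when it is done.

```bash
ls; mkdir -p pics
python3 - <<'E'
from bench import r
import cv2,numpy as np
for n in("scene","top"):
    s=r.snapshot(n); cv2.imwrite(f"pics/{n}1.png",s["pixels"]); print(n,s["fx"],s["fy"],s["cx"],s["cy"],[k for k in s]);print(np.round(s["pose"],3))
    np.savez(f"pics/{n}1.npz",**{k:np.array(v) for k,v in s.items()})
q=r.sense();print(q["time"],q["tool_pos"],q["tcp_rot"],q["ft_force"])
E
```

```text
bench.py
pics
steer.py
scene 473.90031502982174 473.90031502982174 259.63342676013724 191.50338445504954 ['pixels', 'fx', 'fy', 'cx', 'cy', 'pose']
[[ 5.02000e-01  5.99000e-01 -6.24000e-01  7.93760e+01]
 [-8.65000e-01  3.37000e-01 -3.72000e-01 -2.96505e+02]
 [-1.30000e-02  7.26000e-01  6.88000e-01  6.49658e+02]
 [ 0.00000e+00  0.00000e+00  0.00000e+00  1.00000e+00]]
top 468.3566135513447 468.3566135513447 253.21075315944202 197.21894452839078 ['pixels', 'fx', 'fy', 'cx', 'cy', 'pose']
[[-1.10000e-02  9.87000e-01 -1.63000e-01  4.32561e+02]
 [-1.00000e+00 -1.20000e-02 -6.00000e-03  1.50930e+01]
 [-8.00000e-03  1.63000e-01  9.87000e-01  9.96541e+02]
 [ 0.00000e+00  0.00000e+00  0.00000e+00  1.00000e+00]]
0.1 [ 137.20984424 -583.58038565  230.33476561] [-1.79901853e+02 -7.57357270e-03  1.32256949e+01] [-0.44219602 -0.30118801 -0.09625401]
```

Run:
```python
import cv2,numpy as np
a=cv2.imread("pics/scene1.png");b=cv2.imread("pics/top1.png")
cv2.imwrite("pics/both.png",np.vstack([cv2.resize(a,(400,300)),cv2.resize(b,(400,300))]))
```

```text
(no output)
```

View pics/both.png

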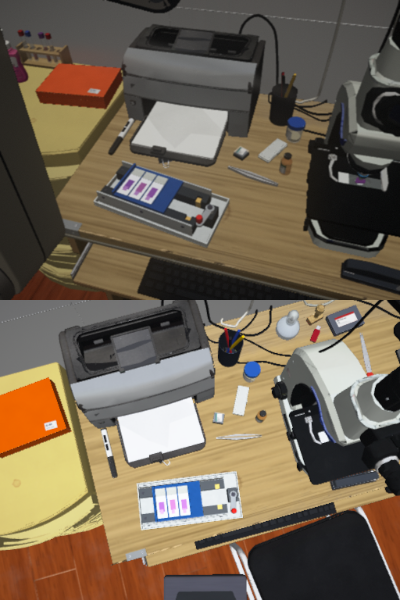

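The stand lies at the left of both views: carrier at its left end, keeper with red knob at its right end (top view, half-size about (234,211)). I'll enlarge it in both.

Run:
```python
import cv2,numpy as np
a=cv2.imread("pics/scene1.png");b=cv2.imread("pics/top1.png")
# scene crop cols 110-300 rows 200-315 ; top crop cols 165-320 rows 212-290
cv2.imwrite("pics/c_s.png",cv2.resize(a[195:320,110:305],None,fx=4,fy=4,interpolation=cv2.INTER_CUBIC))
cv2.imwrite("pics/c_t.png",cv2.resize(b[212:292,165:320],None,fx=5,fy=5,interpolation=cv2.INTER_CUBIC))
```

```text
(no output)
```

View pics/c_s.png

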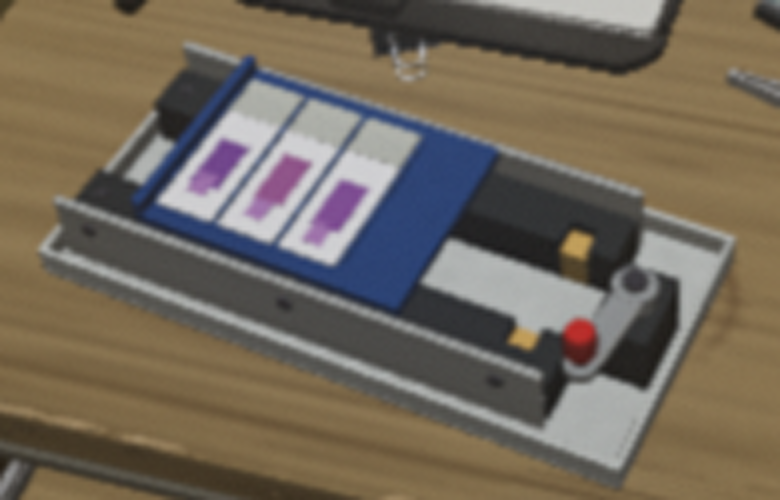

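View pics/c_t.png

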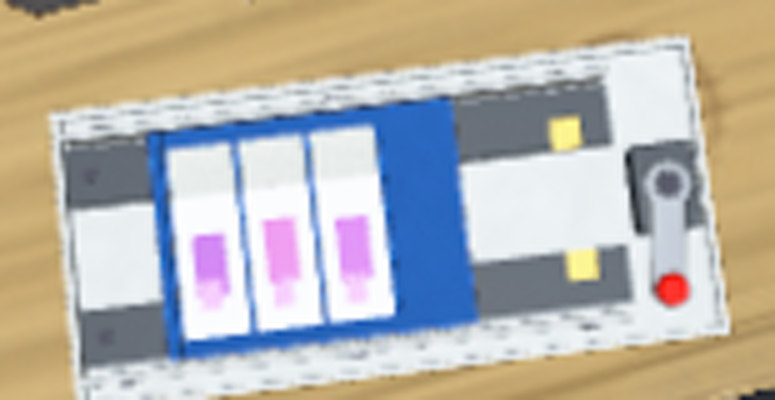

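Scene crop: lip-top corners (247,60),(137,200), board front corners (498,152),(402,307), knob (579,328), pin (634,278), pan corners (42,250),(620,478),(733,240). Top crop: pan corners (52,115),(688,38),(728,332), lip (150,137),(170,358), front (450,98),(478,320), knob (672,288), pin (667,182).

```bash
cat > cam.py <<'E'
import numpy as np
from scipy.optimize import least_squares
C={n:np.load(f"pics/{n}1.npz") for n in("scene","top")}
def proj(s,P):
    T=np.linalg.inv(s["pose"]);p=T[:3,:3]@np.asarray(P,float)+T[:3,3]
    return np.array([s["cx"]+s["fx"]*p[0]/-p[2], s["cy"]+s["fy"]*-p[1]/-p[2]])
def tri(obs):  # [(cam,px)]
    f=lambda P:np.concatenate([proj(s,P)-u for s,u in obs])
    o=least_squares(f,[450,150,40]);return o.x,np.abs(o.fun).max()
E
python3 - <<'E'
from cam import *
S=lambda u,v:np.array([110+(u+.5)/4-.5,195+(v+.5)/4-.5])
T=lambda u,v:np.array([165+(u+.5)/5-.5,212+(v+.5)/5-.5])
pts={"knob":(S(579,326),T(672,288)),"pin":(S(634,278),T(667,182)),"lipA":(S(247,60),T(150,137)),"lipB":(S(137,200),T(168,358)),
"frA":(S(498,152),T(450,98)),"frB":(S(402,307),T(478,320)),"panR":(S(733,240),T(688,38)),"panB":(S(620,478),T(728,332)),}
W={}
for k,(a,b) in pts.items():
    W[k],e=tri([(C["scene"],a),(C["top"],b)]);print(k,W[k].round(1),round(e,2))
# model fit: stand x,y,yaw, carrier offset d (y of carrier origin in stand), rim height h
mod=lambda q:{"lipA":(46,q[3]+62,54),"lipB":(-46,q[3]+62,54),"frA":(46,q[3]-62,46),"frB":(-46,q[3]-62,46),"panR":(62,-142,q[4]),"panB":(-62,-142,q[4]),"panTL":(62,128,q[4]),"panL":(-62,128,q[4])}
obs=[("scene",k,v[0]) for k,v in pts.items() if k not in("knob","pin")]+[("top",k,v[1]) for k,v in pts.items() if k not in("knob","pin")]
obs+=[("top","panTL",T(52,115)),("scene","panL",S(42,250))]
# camera bias allowed: per-camera pixel shift with a prior of ~2 px
def f(q):
    c,s=np.cos(q[2]),np.sin(q[2]);m=mod(q);o=[]
    for n,k,u in obs:
        x,y,z=m[k];o.append(proj(C[n],(q[0]+c*x-s*y,q[1]+s*x+c*y,z))-u)
    return np.concatenate(o)
o=least_squares(f,[430,190,.12,40,6],loss="soft_l1");print(o.x.round(3),np.degrees(o.x[2]))
for (n,k,u),e in zip(obs,o.fun.reshape(-1,2)):print(n,k,e.round(2))
q=o.x;c,s=np.cos(q[2]),np.sin(q[2])
for k in("knob","pin"):
    d=W[k][:2]-q[:2];print(k,"stand",c*d[0]+s*d[1],-s*d[0]+c*d[1])
E
```

```text
knob [442.2 -67.6  69. ] 0.33
pin [484.2 -68.   51.3] 0.14
lipA [504.7 140.   51.8] 0.14
lipB [417.9 131.1  50.8] 0.76
frA [519.8  18.8  43. ] 0.17
frB [431.    7.9  44.1] 0.51
panR [546.2 -81.4  16.4] 0.11
panB [424.4 -95.3  11.7] 0.25
[4.70192e+02 5.25930e+01 1.09000e-01 2.15970e+01 1.46670e+01] 6.228044219474987
scene lipA [ 0.16 -1.77]
scene lipB [-1.91 -0.05]
scene frA [ 0.57 -1.05]
scene frB [-1.13  0.42]
scene panR [0.36 0.36]
scene panB [-0.37 -0.81]
top lipA [-0.35 -1.28]
top lipB [0.66 0.65]
top frA [ 0.82 -0.52]
top frB [0.75 0.65]
top panR [ 0.22 -0.47]
top panB [0.44 0.02]
top panTL [-0.04 -0.46]
scene panL [-1.12  1.14]
knob stand -40.86188645923942 -116.49030423840009
pin stand 0.8226638010482148 -121.36773892111155
```

```bash
python3 - <<'E'
from cam import *
S=lambda u,v:np.array([110+(u+.5)/4-.5,195+(v+.5)/4-.5])
T=lambda u,v:np.array([165+(u+.5)/5-.5,212+(v+.5)/5-.5])
def plane(n,u,z):
    o=least_squares(lambda p:proj(C[n],(p[0],p[1],z))-u,[470,50]);return o.x
yaw=np.radians(6.5);ex=np.array([np.cos(yaw),np.sin(yaw)]);ey=np.array([-ex[1],ex[0]])
def st(p):return np.round([ex@p,ey@p],1)
for n,k,u,z in[("top","notch+",T(565,133),24),("top","notch-",T(583,263),24),("scene","notch-",S(523,338),24),
 ("top","lipA",T(150,137),54),("top","lipB",T(168,358),54),("top","frA",T(450,98),46),("top","frB",T(478,320),46),
 ("scene","lipA",S(247,60),54),("scene","lipB",S(137,200),54),("scene","frA",S(498,152),46),("scene","frB",S(402,307),46),
 ("top","pin",T(667,182),51.3),("scene","pin",S(634,278),51.3),("top","knob",T(672,288),68.5),("scene","knob",S(579,326),68.5)]:
    p=plane(n,u,z);print(n,k,p.round(1),"rot",st(p))
E
cat > go.py <<'E'
import numpy as np
from scipy.spatial.transform import Rotation as Ro
from bench import r
yaw0=np.radians(6.5);ex=np.array([np.cos(yaw0),np.sin(yaw0)]);ey=np.array([-ex[1],ex[0]])
def W(a,b,z):return np.r_[ex*a+ey*b,z]      # stand-aligned (rotated) coordinates -> world
def St(p):return np.array([ex@p[:2],ey@p[:2],p[2]])
def rows(targets):                           # [(world xyz, yaw deg)] -> tool-axis shifts from present pose
    s=r.sense();R=Ro.from_euler("xyz",s["tcp_rot"],degrees=True);p=np.array(s["tool_pos"])
    print("t",s["time"],"stand",St(p).round(1),"rot",np.round(s["tcp_rot"],2),"F",np.round(s["ft_force"],2))
    for t,y in targets:
        d=R.inv().apply(np.array(t)-p);w=(R.inv()*Ro.from_euler("xyz",[180,0,y],degrees=True)).as_rotvec(degrees=True)
        print(w.round(1),d.round(1))
E
python3 - <<'E'
from go import *
rows([((350,-200,260),6.5),((420,170,230),6.5),(W(472.8,115,100),6.5)])
E
```

```text
t 0.1 stand [  70.3 -595.4  230.3] rot [-1.799e+02 -1.000e-02  1.323e+01] F [-0.44 -0.3  -0.1 ]
[-0.1 -0.   6.7] [ 294.9 -324.8  -29.1]
[-0.1 -0.   6.7] [ 447.7 -668.9    1.5]
[-0.1 -0.   6.7] [ 482.9 -658.1  131.5]
```

```bash
R1="0 0 6.7 295 -325 -29 0"; python3 steer.py '0 0 6.7 295 -325 -29 0;0 0 6.7 295 -325 -29 0;0 0 6.7 295 -325 -29 0;0 0 6.7 295 -325 -29 0;0 0 6.7 295 -325 -29 0;0 0 6.7 295 -325 -29 0;0 0 6.7 295 -325 -29 0;0 0 6.7 295 -325 -29 0' 30
python3 - <<'E'
from go import *
rows([((420,170,230),6.5),(W(472.8,115,100),6.5)])
E
```

```text
time: 1.1
tool_pos: [351.8, -196.6, 260.5]
tcp_rot: [-180.0, -0.1, 6.9]
ft_force: [0.3, -0.2, -0.8]
finger_gap: 0.0
grip_force: 0.0
t 1.1 stand [ 327.3 -235.2  260.5] rot [-1.7997e+02 -6.0000e-02  6.9300e+00] F [ 0.28 -0.2  -0.84]
[-0.  -0.1  0.4] [ 111.9 -355.7   30.8]
[-0.  -0.1  0.4] [ 148.  -349.   160.9]
```

```bash
python3 steer.py '0 0 0.4 112 -356 31 0;0 0 0.4 112 -356 31 0;0 0 0.4 112 -356 31 0;0 0 0.4 112 -356 31 0;0 0 0.4 112 -356 31 0;0 0 0.4 112 -356 31 0;0 0 0.4 148 -349 100 0;0 0 0.4 148 -349 160 0' ; python3 steer.py '0 0 0 0 0 0 0;0 0 0 0 0 0 0';python3 - <<'E'
from go import *
import cv2
s=r.snapshot("scene");cv2.imwrite("pics/s2.png",cv2.resize(s["pixels"][120:320,80:330],None,fx=3,fy=3,interpolation=cv2.INTER_CUBIC))
rows([(W(472.8,115,100),6.5),(W(472.8,115,40),6.5),(W(472.8,98,40),6.5)])
E
```

```text
time: 2.1
tool_pos: [458.6, 163.7, 111.2]
tcp_rot: [180.0, -0.2, 6.2]
ft_force: [0.5, 0.3, -0.9]
finger_gap: 0.2
grip_force: 0.0
time: 2.35
tool_pos: [457.1, 162.9, 113.4]
tcp_rot: [-180.0, -0.0, 6.1]
ft_force: [0.7, -0.1, 0.3]
finger_gap: 0.4
grip_force: 0.0
t 2.4 stand [473.6 110.3 114.7] rot [-179.97   -0.21    6.07] F [0.63 0.8  0.79]
[-0.  -0.2 -0.4] [-0.9 -4.7 14.7]
[-0.  -0.2 -0.4] [-1.1 -4.7 74.7]
[-0.  -0.2 -0.4] [-1.  12.3 74.7]
```

View pics/s2.png

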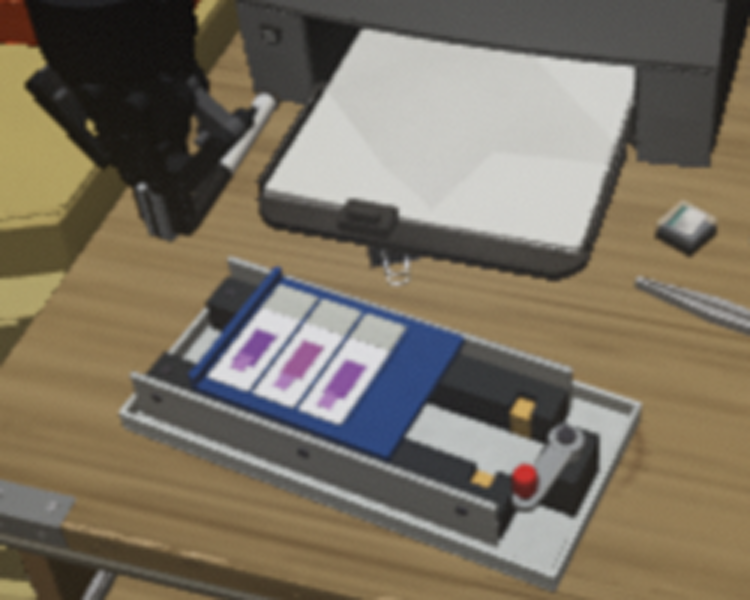

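Fingers shut, tip near crop (160,235), behind the carrier's lip; scene undisturbed. Descending behind the lip.

```bash
python3 steer.py '0 0 -0.4 -1 -5 40 0;0 0 -0.4 -1 -5 74 0;0 0 -0.4 -1 -5 74 0;0 0 -0.4 -1 -5 74 0';python3 - <<'E'
from go import *
import cv2
s=r.snapshot("scene");cv2.imwrite("pics/s3.png",cv2.resize(s["pixels"][150:300,100:260],None,fx=4,fy=4,interpolation=cv2.INTER_CUBIC))
rows([(W(472.8,98,40),6.5),(W(472.8,90,40),6.5)])
E
```

```text
time: 2.9
tool_pos: [457.0, 168.6, 40.9]
tcp_rot: [-180.0, -0.2, 6.5]
ft_force: [-0.1, -0.1, 0.6]
finger_gap: -0.2
grip_force: 0.0
t 2.95 stand [473.3 115.9  41. ] rot [-179.96   -0.27    6.51] F [ 0.13 -0.54 -0.23]
[-0.  -0.3  0. ] [-0.5 17.9  1. ]
[-0.  -0.3  0. ] [-0.5 25.9  1. ]
```

View pics/s3.png

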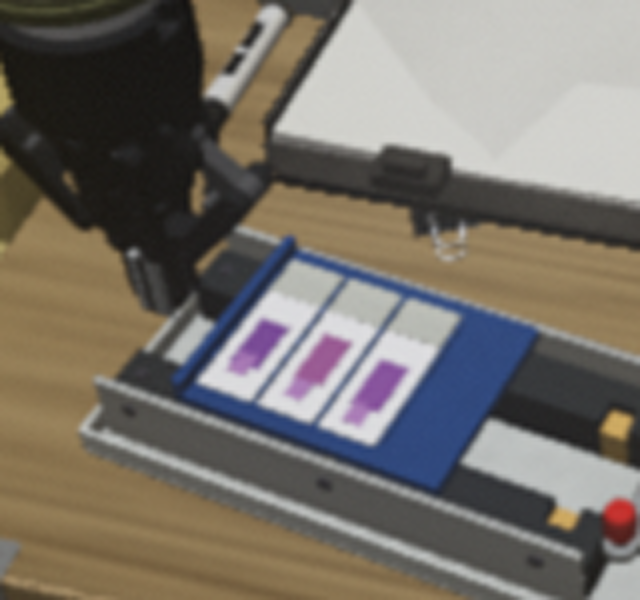

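Tip is at rail height behind the lip, roughly 15–20 mm short of it. Approaching gently and watching the force.

```bash
python3 steer.py '0 0 0 0 4 1 0;0 0 0 0 8 1 0;0 0 0 0 11 1 0;0 0 0 0 14 1 0'|grep -E 'pos|force'; python3 steer.py '0 0 0 0 3 0 0;0 0 0 0 6 0 0'|grep -E 'pos|force';python3 steer.py '0 0 0 0 3 0 0;0 0 0 0 6 0 0'|grep -E 'pos|force';python3 steer.py '0 0 0 0 3 0 0;0 0 0 0 6 0 0'|grep -E 'pos|force'; python3 -c "
from go import *
rows([])"
```

```text
tool_pos: [456.4, 154.1, 36.9]
ft_force: [-0.9, -0.1, 0.2]
grip_force: 0.0
tool_pos: [457.0, 148.3, 36.8]
ft_force: [-0.2, 0.5, 0.3]
grip_force: 0.9
tool_pos: [457.7, 142.4, 36.9]
ft_force: [-1.0, 1.2, -0.3]
grip_force: 0.8
tool_pos: [458.4, 136.3, 36.9]
ft_force: [-0.1, 1.6, -0.1]
grip_force: 0.8
t 4.2 stand [470.9  83.5  36.9] rot [-180.      0.      6.53] F [-0.14  1.57 -0.15]
```

```bash
python3 steer.py '0 0 0 0 4 0 0;0 0 0 0 8 0 0;0 0 0 0 12 0 0;0 0 0 0 16 0 0'|grep -E 'pos|ft'; python3 steer.py '0 0 0 0 4 0 0;0 0 0 0 8 0 0;0 0 0 0 11 0 0;0 0 0 0 14 0 0'|grep -E 'pos|ft'
python3 - <<'E'
from go import *
import cv2
rows([])
s=r.snapshot("top");cv2.imwrite("pics/t4.png",cv2.resize(s["pixels"][212:292,165:320],None,fx=5,fy=5,interpolation=cv2.INTER_CUBIC))
E
```

```text
tool_pos: [460.3, 120.3, 36.9]
ft_force: [-0.7, 0.6, -0.9]
tool_pos: [461.9, 106.5, 36.9]
ft_force: [-0.6, 1.3, -1.0]
t 5.2 stand [471.   53.5  36.9] rot [-180.     -0.      6.52] F [-0.61  1.34 -0.97]
```

View pics/t4.png

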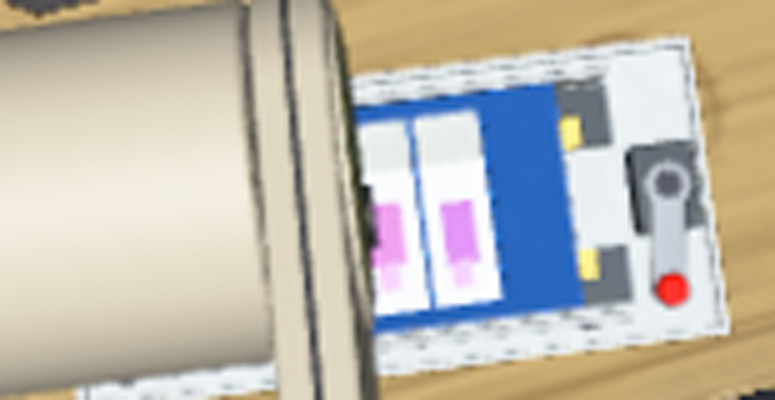

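The carrier's front edge now runs (553,86)–(582,305), about 42 mm on; about 15 mm are left. I'll slow down.

```bash
python3 steer.py '0 0 0 0 3 0 0;0 0 0 0 6 0 0;0 0 0 0 8 0 0;0 0 0 0 10 0 0'|grep -E 'pos|ft'; python3 steer.py '0 0 0 0 1 0 0'|grep -E 'pos|ft';python3 steer.py '0 0 0 0 1 0 0'|grep -E 'pos|ft';python3 steer.py '0 0 0 0 1 0 0'|grep -E 'pos|ft';  python3 - <<'E'
from go import *
import cv2
rows([])
s=r.snapshot("scene");cv2.imwrite("pics/s5.png",cv2.resize(s["pixels"][195:320,130:305],None,fx=4,fy=4,interpolation=cv2.INTER_CUBIC))
s=r.snapshot("top");cv2.imwrite("pics/t5.png",cv2.resize(s["pixels"][212:292,165:320],None,fx=5,fy=5,interpolation=cv2.INTER_CUBIC))
a=cv2.imread("pics/s5.png");b=cv2.imread("pics/t5.png")[:,345:]
b=cv2.resize(b,None,fx=.75,fy=.75);c=np.zeros((500+300,700,3),np.uint8)
E
```

```text
tool_pos: [463.0, 96.5, 36.9]
ft_force: [0.1, -0.0, -0.1]
tool_pos: [463.3, 95.5, 37.0]
ft_force: [-0.4, 0.0, 0.3]
tool_pos: [463.3, 94.6, 37.0]
ft_force: [-0.4, -0.6, 0.0]
tool_pos: [463.4, 93.7, 37.0]
ft_force: [0.6, 0.0, -0.3]
t 6.125 stand [471.   40.6  37. ] rot [180.    -0.     6.52] F [ 0.61  0.04 -0.32]
```

View pics/s5.png

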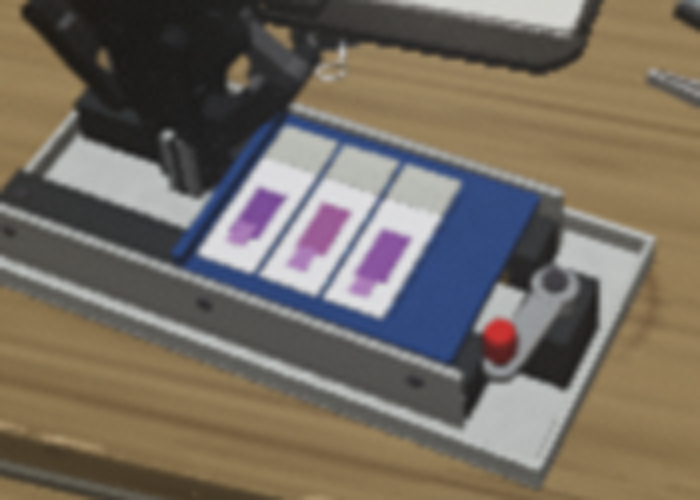

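Force has gone to zero and the board now looks sunk below the wall tops (front corners at crop (540,198),(452,360)). Checking the height from both views.

Run:
```python
from cam import *
import cv2
from go import ex,ey
def plane(n,u,z):
    p=least_squares(lambda p:proj(C[n],(p[0],p[1],z))-u,[470,50]).x;return np.round([ex@p,ey@p],1)
S=lambda u,v:np.array([130+(u+.5)/4-.5,195+(v+.5)/4-.5])
for z in(40,46):
    print(z,[plane("scene",S(*u),z) for u in((540,198),(452,360))])
# blue front edge in the top crop: rightmost blue per row
b=cv2.imread("pics/t5.png").astype(int);m=(b[...,0]-b[...,2]>60)&(b[...,0]>110)
T=lambda u,v:np.array([165+(u+.5)/5-.5,212+(v+.5)/5-.5])
b4=cv2.imread("pics/t4.png").astype(int);m4=(b4[...,0]-b4[...,2]>60)&(b4[...,0]>110)
for nm,mm,z in(("before",m4,46),("now40",m,40),("now46",m,46)):
    print(nm,[plane("top",T(np.where(mm[v])[0].max(),v),z) for v in(120,160,200,240,280)])
    ys,xs=np.where(mm[:,400:560]);print("  blue rows per col",[ (np.where(mm[:,c])[0].min(),np.where(mm[:,c])[0].max()) for c in(520,540)])
```

```text
40 [array([517.9, -97.4]), array([429.5, -98.2])]
46 [array([513.3, -99.4]), array([ 425.7, -100.2])]
before [array([503.8, -81.8]), array([487.4, -82. ]), array([471.2, -82.3]), array([455. , -82.6]), array([439., -82.])]
  blue rows per col [(np.int64(86), np.int64(316)), (np.int64(84), np.int64(313))]
now40 [array([502.5, -95.8]), array([486.1, -95.7]), array([469.8, -95.9]), array([453.5, -96.1]), array([437.3, -96.4])]
  blue rows per col [(np.int64(87), np.int64(316)), (np.int64(84), np.int64(313))]
now46 [array([502.1, -95.5]), array([485.8, -95.3]), array([469.5, -95.5]), array([453.4, -95.7]), array([437.3, -96. ])]
  blue rows per col [(np.int64(87), np.int64(316)), (np.int64(84), np.int64(313))]
```

View pics/t5.png

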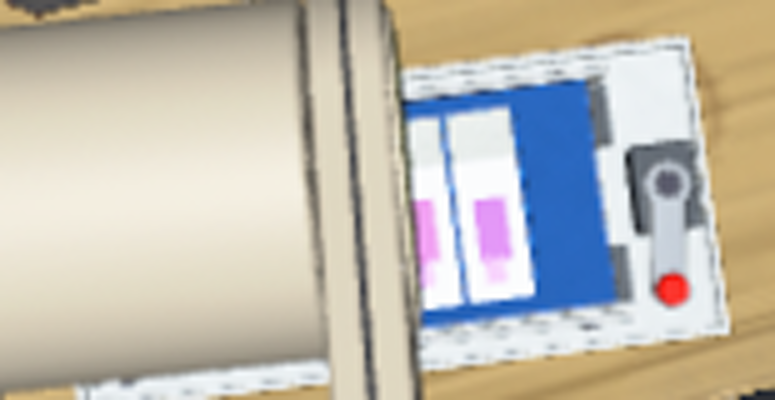

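```bash
python3 steer.py '0 0 0 0 1 0 0;0 0 0 0 1 0 0'|grep -E 'pos|ft';python3 steer.py '0 0 0 0 1 0 0;0 0 0 0 1 0 0'|grep -E 'pos|ft'; python3 steer.py '0 0 0 0 1 0 0;0 0 0 0 1 0 0'|grep -E 'pos|ft'
python3 - <<'E'
from cam import *
import cv2
from go import *
def plane(n,u,z):
    p=least_squares(lambda p:proj(C[n],(p[0],p[1],z))-u,[470,50]).x;return np.round([ex@p,ey@p],1)
s=r.snapshot("top");b=cv2.resize(s["pixels"][212:292,165:320],None,fx=5,fy=5,interpolation=cv2.INTER_CUBIC).astype(int);m=(b[...,0]-b[...,2]>60)&(b[...,0]>110)
T=lambda u,v:np.array([165+(u+.5)/5-.5,212+(v+.5)/5-.5])
print([plane("top",T(np.where(m[v])[0].max(),v),40) for v in(120,160,200,240,280)])
rows([])
E
```

```text
tool_pos: [463.5, 92.9, 36.9]
ft_force: [-0.2, 0.4, 0.0]
tool_pos: [463.5, 91.8, 36.9]
ft_force: [-0.6, 1.5, 0.0]
tool_pos: [463.7, 90.7, 36.9]
ft_force: [0.6, 0.9, 0.3]
[array([502.3, -97.9]), array([485.9, -97.7]), array([469.5, -97.9]), array([453.3, -97.7]), array([437.1, -98.4])]
t 7.025 stand [471.   37.7  36.9] rot [180.     0.     6.52] F [-0.94  1.45 -0.85]
```

The carrier slid on another 2 mm inside its play, and both views agree on a board top of about 40 mm, so it is down in the notches. Backing off, rising, and going to the knob with a quarter turn.

```bash
python3 steer.py '0 0 0 0 -8 0 0;0 0 0 0 -18 0 0;0 0 0 0 -18 -40 0;0 0 0 0 -18 -85 0;0 0 0 0 -18 -85 0'|grep -E 'pos|ft';python3 - <<'E'
from go import *
print(np.round(r.sense()["joint_pos"],1))
P=np.array([473.3,-122.2])
def pose(th,gap,z=57):
    k=P+42*np.array([-np.cos(th),np.sin(th)]);c=k-(17.8+gap)*np.array([np.sin(th),np.cos(th)])
    return W(*c,z),96.5-np.degrees(th)
rows([pose(.1,12,115),pose(.1,12,57)])
E
```

```text
tool_pos: [464.7, 109.7, 126.3]
ft_force: [-0.0, -0.1, 0.1]
[  7.1  -7.9 111.8  -0.   75.7  90.6]
t 7.65 stand [474.1  56.4 126.3] rot [-180.     -0.46    6.56] F [-0.01 -0.11  0.13]
[  0.3  -0.4 -84.2] [-45.9 204.   11. ]
[  0.3  -0.4 -84.2] [-46.3 204.   69. ]
```

```bash
python3 steer.py '0 0 -10.5 -10 40 0 0;0 0 -21 -15 70 0 0;0 0 -31.5 -20 100 0 0;0 0 -42 -25 130 0 0;0 0 -52.5 -30 155 0 0;0 0 -63 -35 175 0 0;0 0 -73.5 -40 190 0 0;0 0 -84 -46 204 0 0'|grep -E 'pos|rot|ft';python3 steer.py '0 0 0 0 0 0 0;0 0 0 0 0 0 0'|grep -E 'pos|rot|ft';python3 - <<'E'
from go import *
P=np.array([473.3,-122.2])
def pose(th,gap,z=57):
    k=P+42*np.array([-np.cos(th),np.sin(th)]);c=k-(17.8+gap)*np.array([np.sin(th),np.cos(th)])
    return W(*c,z),96.5-np.degrees(th)
rows([pose(.1,12,80),pose(.1,12,57)])
import cv2
s=r.snapshot("scene");cv2.imwrite("pics/s6.png",cv2.resize(s["pixels"][170:320,150:330],None,fx=4,fy=4,interpolation=cv2.INTER_CUBIC))
E
```

```text
tool_pos: [438.6, -99.3, 120.9]
tcp_rot: [-179.9, -0.0, 90.9]
ft_force: [0.2, -0.8, 0.3]
tool_pos: [439.0, -98.6, 121.4]
tcp_rot: [-180.0, -0.0, 90.3]
ft_force: [-0.1, 0.6, -0.4]
t 8.9 stand [ 425.  -147.6  121.4] rot [-1.7996e+02 -3.0000e-02  9.0260e+01] F [-0.13  0.61 -0.42]
[-0.  -0.  -0.5] [ 0.3  3.5 41.4]
[-0.  -0.  -0.5] [ 0.3  3.6 64.4]
```

View pics/s6.png

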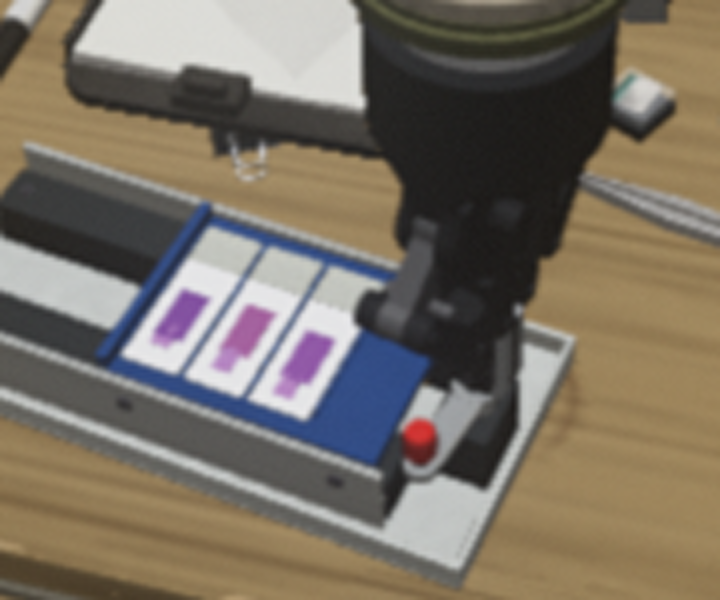

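The carrier lies flat in its seat and the hand is above and beyond the knob (crop (420,437)). Descending on the knob's −y side.

```bash
python3 steer.py '0 0 -0.5 0 3.5 30 0;0 0 -0.5 0 3.5 64 0;0 0 -0.5 0 3.5 64 0;0 0 -0.5 0 3.5 64 0'|grep -E 'pos|rot|ft';python3 - <<'E'
from go import *
P=np.array([473.3,-122.2])
def pose(th,gap,z=57):
    k=P+42*np.array([-np.cos(th),np.sin(th)]);c=k-(17.8+gap)*np.array([np.sin(th),np.cos(th)])
    return W(*c,z),96.5-np.degrees(th)
rows([pose(.12,3)]+[pose(t,0) for t in np.arange(.2,1.6,.15)])
E
```

```text
tool_pos: [443.2, -99.0, 58.9]
tcp_rot: [180.0, 0.0, 91.0]
ft_force: [0.9, -0.0, 0.5]
t 9.45 stand [ 429.1 -148.6   58.9] rot [1.7996e+02 1.0000e-02 9.0990e+01] F [ 0.9  -0.03  0.52]
[0.  0.  1.4] [10.7 -1.   1.9]
[0.  0.  5.9] [17.1 -2.2  1.9]
[ 0.   0.  14.5] [23.8 -3.7  1.9]
[ 0.   0.  23.1] [30.6 -4.2  1.9]
[ 0.   0.  31.7] [37.4 -3.6  1.9]
[ 0.  -0.  40.3] [44.1 -2.1  1.9]
[ 0.  -0.  48.9] [50.4  0.4  1.9]
[ 0.  -0.  57.5] [56.3  3.9  1.9]
[ 0.  -0.  66.1] [61.7  8.2  1.9]
[ 0.  -0.  74.7] [66.3 13.2  1.9]
[ 0.  -0.  83.3] [70.1 18.9  1.9]
```

```bash
python3 steer.py '0 0 1.4 8 -1 1 0;0 0 3 13 -1.5 1 0;0 0 5.9 17 -2 1 0;0 0 10 20.5 -3 1 0;0 0 14.5 24 -3.7 1 0;0 0 19 27 -4 1 0;0 0 23 30.6 -4.2 1 0'|grep -E 'pos|rot|ft';python3 - <<'E'
from go import *
P=np.array([473.3,-122.2])
def pose(th,gap,z=57):
    k=P+42*np.array([-np.cos(th),np.sin(th)]);c=k-(17.8+gap)*np.array([np.sin(th),np.cos(th)])
    return W(*c,z),96.5-np.degrees(th)
rows([pose(t,0) for t in (.65,.8,.95,1.1,1.25,1.4)])
import cv2
s=r.snapshot("scene");cv2.imwrite("pics/s7.png",cv2.resize(s["pixels"][210:310,190:310],None,fx=5,fy=5,interpolation=cv2.INTER_CUBIC))
E
```

```text
tool_pos: [439.4, -69.0, 59.1]
tcp_rot: [179.8, -0.0, 67.8]
ft_force: [0.5, -1.3, 0.5]
t 10.325 stand [ 428.8 -118.3   59.1] rot [ 1.798e+02 -1.000e-02  6.784e+01] F [ 0.48 -1.25  0.5 ]
[ 0.2 -0.   8.6] [ 6.6 -3.3  2.1]
[ 0.2 -0.  17.2] [13.4 -4.5  2.1]
[ 0.2 -0.1 25.8] [20.2 -4.7  2.1]
[ 0.2 -0.1 34.4] [27.  -3.8  2.1]
[ 0.2 -0.1 43. ] [33.6 -2.   2.1]
[ 0.2 -0.1 51.6] [39.8  0.9  2.1]
```

View pics/s7.png

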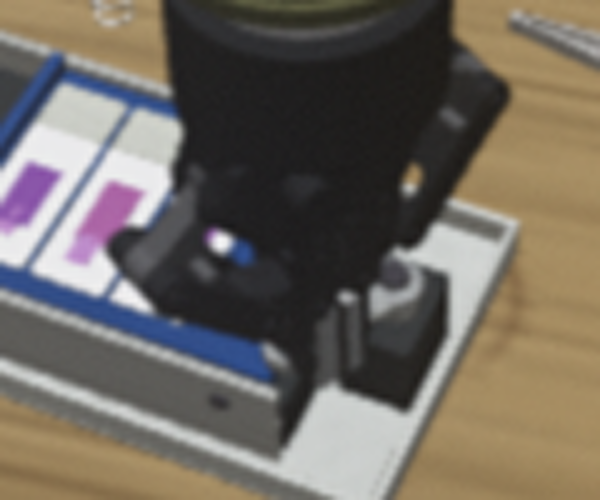

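The keeper is turning (its arm now points up-left behind the finger, force about 1 N). Going on.

```bash
python3 steer.py '0 0 8.6 6.6 -3.3 1 0;0 0 13 10 -4 1 0;0 0 17.2 13.4 -4.5 1 0;0 0 21.5 17 -4.6 1 0;0 0 26 20.2 -4.7 1 0;0 0 30 23.6 -4.3 1 0;0 0 34.4 27 -3.8 1 0'|grep -E 'pos|rot|ft';python3 - <<'E'
from go import *
P=np.array([473.3,-122.2])
def pose(th,gap,z=57):
    k=P+42*np.array([-np.cos(th),np.sin(th)]);c=k-(17.8+gap)*np.array([np.sin(th),np.cos(th)])
    return W(*c,z),96.5-np.degrees(th)
rows([pose(t,0) for t in (1.1,1.25,1.4,1.5,1.571)])
E
```

```text
tool_pos: [445.7, -42.5, 57.7]
tcp_rot: [179.9, -0.1, 33.5]
ft_force: [0.2, -1.4, 0.1]
t 11.25 stand [438.1 -92.7  57.7] rot [ 1.7988e+02 -1.0000e-01  3.3520e+01] F [ 0.2  -1.44  0.12]
[ 0.1 -0.1  0. ] [0.2 0.3 0.7]
[ 0.1 -0.1  8.6] [ 6.7 -1.9  0.7]
[ 0.1 -0.1 17.2] [13.4 -3.1  0.7]
[ 0.1 -0.1 23. ] [18.  -3.3  0.7]
[ 0.1 -0.1 27. ] [21.2 -3.2  0.7]
```

```bash
python3 steer.py '0 0 4.3 3.4 -0.8 0.5 0;0 0 8.6 6.7 -1.9 0.5 0;0 0 13 10 -2.5 0.5 0;0 0 17.2 13.4 -3.1 0.5 0'|grep -E 'pos|rot|ft';python3 - <<'E'
from go import *
import cv2
P=np.array([473.3,-122.2])
def pose(th,gap,z=57):
    k=P+42*np.array([-np.cos(th),np.sin(th)]);c=k-(17.8+gap)*np.array([np.sin(th),np.cos(th)])
    return W(*c,z),96.5-np.degrees(th)
rows([pose(t,0) for t in (1.5,1.571)])
s=r.snapshot("scene");cv2.imwrite("pics/s8.png",cv2.resize(s["pixels"][210:310,190:310],None,fx=4,fy=4,interpolation=cv2.INTER_CUBIC))
t=r.snapshot("top");red=lambda p:(lambda m:(np.argwhere(m).mean(0) if m.any() else None,m.sum()))((p[...,2].astype(int)-p[...,1]>80)&(p[...,2].astype(int)-p[...,0]>80))
print(red(t["pixels"][212:292,165:320]),red(s["pixels"][210:310,190:310]))
w=r.snapshot("wrist");cv2.imwrite("pics/w8.png",w["pixels"])
E
```

```text
tool_pos: [455.1, -32.4, 57.1]
tcp_rot: [179.9, -0.1, 16.3]
ft_force: [-0.4, -0.7, -0.6]
t 11.75 stand [448.5 -83.7  57.1] rot [ 1.7993e+02 -1.2000e-01  1.6320e+01] F [-0.41 -0.68 -0.65]
[ 0.1 -0.1  5.8] [ 4.4 -1.5  0.1]
[ 0.1 -0.1  9.8] [ 7.5 -2.3  0.1]
(None, np.int64(0)) (None, np.int64(0))
```

View pics/w8.png

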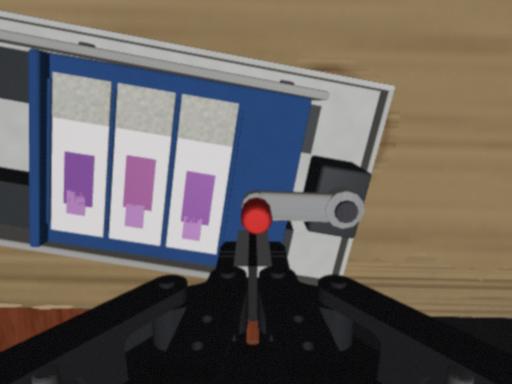

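That wrist view shows the arm lying over the board, with the knob at (257,215) and about 9° still to turn. It was also my 11th viewed picture, one over the limit of 10. I'll view no more and use numbers from here.

```bash
python3 steer.py '0 0 3 2.2 -0.8 0 0;0 0 6 4.4 -1.5 0 0;0 0 8 6 -2 0 0;0 0 9.8 7.5 -2.3 0 0'|grep -E 'pos|rot|ft';python3 steer.py '0 0 0 0.7 0 0 0;0 0 0 0.7 0 0 0'|grep -E 'pos|ft';python3 steer.py '0 0 0 0.7 0 0 0;0 0 0 0.7 0 0 0'|grep -E 'pos|ft'
cat > ang.py <<'E'
# keeper angle from the wrist view: red knob top and grey pin relative to known pin position
import cv2
from cam import *
from go import r,ex,ey
def knob(n):
    s=r.snapshot(n);p=s["pixels"].astype(int)
    m=((p[...,2]-p[...,1]>90)&(p[...,2]-p[...,0]>90)).astype(np.uint8)
    if n!="wrist":
        k=np.zeros_like(m);k[200:320,150:330]=1;m&=k
    else: m[300:]=0
    c,l,st,ce=cv2.connectedComponentsWithStats(m)
    if c<2:return None
    i=1+st[1:,4].argmax();return s,ce[i],st[i]
def report(names):
    for n in names:
        o=knob(n)
        if o is None:print(n,"none");continue
        s,u,st=o
        q=least_squares(lambda p:proj(s,(p[0],p[1],64 if n=="scene" else 66))-u,[470,-40]).x
        d=np.array([ex@q,ey@q])-[473.3,-122.2]
        print(n,u.round(1),st,"from pin",d.round(1),"angle",np.arctan2(d[1],-d[0]).round(3))
E
python3 -c "
from ang import *
report(['wrist','top'])"
```

```text
tool_pos: [460.7, -27.9, 55.8]
tcp_rot: [180.0, -0.0, 6.6]
ft_force: [-1.1, 0.6, 0.7]
tool_pos: [460.9, -27.8, 55.4]
ft_force: [-2.4, -1.1, 1.9]
tool_pos: [461.1, -27.8, 55.2]
ft_force: [-5.4, -0.9, 4.2]
wrist [257.  222.7] [243 210  29  26 575] from pin [-1.8 41.7] angle 1.528
top none
```

Resistance jumped to over 5 N while the tool stood still: the keeper is at its stop. Backing off and rising, then checking numerically.

```bash
python3 steer.py '0 0 0 -5 0 0 0;0 0 0 -15 0 0 0;0 0 0 -20 0 -40 0;0 0 0 -40 -10 -95 0;0 0 0 -60 0 -150 0;0 0 0 -60 0 -150 0;0 0 0 -60 0 -150 0'|grep -E 'pos|ft';python3 -c "
from ang import *
report(['scene','top','wrist'])"
```

```text
tool_pos: [402.1, -34.7, 205.3]
ft_force: [-1.1, 0.3, -1.4]
scene [244.  250.3] [241 248   7   6  34] from pin [ 1.5 41.9] angle 1.607
top [278. 248.] [277 248   3   1   3] from pin [ 4.2 40.8] angle 1.673
wrist [255.2  85.7] [248  78  15  16 188] from pin [-1.3 41.7] angle 1.54
```

```bash
python3 steer.py '0 0 0 -40 100 -40 0;0 0 0 -40 150 -40 0;0 0 0 -40 200 -40 0;0 0 0 -40 250 -40 0;0 0 0 -40 250 -40 0;0 0 0 -40 250 -40 0'|grep -E 'pos|ft';python3 - <<'E'
from ang import *
report(['scene','top'])
def plane(s,u,z):
    p=least_squares(lambda p:proj(s,(p[0],p[1],z))-u,[470,50]).x;return np.round([ex@p,ey@p],1)
for n in("top","scene"):
    s=r.snapshot(n);p=s["pixels"].astype(int);m=((p[...,0]-p[...,2]>35)).astype(np.uint8)
    k=np.zeros_like(m);k[200:310,130:300]=1;m&=k
    c,l,st,ce=cv2.connectedComponentsWithStats(m);i=1+st[1:,4].argmax()
    pts=np.argwhere(l==i)[:,::-1].astype(np.float32);h=cv2.approxPolyDP(cv2.convexHull(pts),4,True)[:,0]
    for u in h:print(n,u,"z40",plane(s,u,40),"z48",plane(s,u,48))
E
```

```text
tool_pos: [390.8, -287.4, 243.8]
ft_force: [0.7, 0.1, 0.8]
scene [244.1 250. ] [241 248   7   5  30] from pin [ 2.  41.9] angle 1.619
top [277.6 250.5] [275 248   6   6  31] from pin [-0.7 42.2] angle 1.554
top [289. 271.] z40 [430.2 -98.6] z48 [430.2 -98.1]
top [228. 280.] z40 [427.8  25.5] z48 [427.8  25. ]
top [223. 235.] z40 [519.   25.2] z48 [518.3  24.7]
top [282. 228.] z40 [518.1 -96.3] z48 [517.4 -95.8]
scene [253. 267.] z40 [466.8 -99.1] z48 [ 461.3 -101.7]
scene [241. 285.] z40 [427.8 -96.2] z48 [422.8 -98.9]
scene [177. 261.] z40 [429.5  19.6] z48 [424.5  15.4]
scene [239. 254.] z40 [482. -67.] z48 [476.3 -70.1]
```

```bash
python3 -c "
from bench import r
print(r.sense()['time'],r.hand_in())"
```

```text
the job is handed in; nothing more can be done
14.975 None
```

The job is handed in at about 15 s: the carrier measures as down in the notches, the keeper was pushed to its stop over the front edge (about 1.57 rad by camera, 5 N at the stop), and the hand is clear — but I viewed 11 pictures, one over the limit of 10.

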